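# Set a rivet with the pedal press

### The arm

A 6-joint arm with a two-finger parallel gripper is mounted at the origin on the work surface. World frame = base frame: x ahead of the robot, y to its left, z up, the work surface at z = 0. Lengths are in m, angles in rad, forces in N, time in s.
With the tool pointing down it reaches from about 0.3 to 0.85 m from the base axis. Payload 4.2 kg.
Tool frame: the origin (TCP) lies on the centre line of the jaws, within the pads' length; the fingertips stand 8 mm ahead of it and the grasp point (between the pads) lies 11 mm behind it; z points along the fingers, x is the direction in which the jaws open and shut, and the axes are right-handed (so a half turn about z gives the same grasp; the last joint's range is limited). The gripper opens to 91 mm and grips with 3 to 60 N. Pads are 32 mm wide; open, the fingers measure 118 mm over their backs; the gripper's body (76 mm by 178 mm) begins 60 mm behind the grasp point.
Start: joints at [1.097, 0.32, 1.565, -0, 1.257, -0.02], TCP at [0.252, 0.517, 0.222] pointing down, gripper open.
Joint ranges: [-3.11, 3.11], [-0.84, 2.01], [0.21, 2.61], [-1.34, 4.49], [0.05, 2.63], [-2.56, 2.56]. Speed limits (rad/s): [2.57, 2.57, 3.14, 3.14, 3.14, 3.14].

### API

Orientations are given as [roll, pitch, yaw] about the fixed x, y, z axes, in that order (R = Rz(yaw) Ry(pitch) Rx(roll)).
In Python, from plant import env, imaging gives the robot as it stands. The module is installed in compiled form; this text tells all that it offers.
- The arm moves only by the shell command python3 -m creep 'ROWS' [OPENING]. ROWS is JSON, a list of rows, each a list of 4 numbers: the shift along the tool's x, y, z normalised to -1 to 1, where 1 is 750 mm, then the turn about the tool's z normalised to -1 to 1, where 1 is 60 degrees. In form: [[dx, dy, dz, roll], ...]. A call has 1 to 12 rows; each row is the pose to reach, as a shift and turn from the pose commanded when the call began, along the tool's axes at that moment; what a row does not reach only later rows make up. A row lasts 1/12 s, in which the tool goes at most 41.7 mm and 7.16 degrees, less where a joint would pass 70% of its speed; a pose out of reach is approached as far as the arm can. A call with a number of a shift or a turn outside -1 to 1 is refused whole. A call with a gripper value outside its range is refused whole. OPENING is the closure, from 0 (fully open) to 1 (shut), set as the call begins (- or left out, the last holds). The fingers move at their own pace and stop on an object; the grip force is fixed at half the most. Time passes only in rows, so rows that repeat a pose let the fingers close. It gives the time, the measured TCP pose, the force and the opening at its end, in the units of the state.
- env.get_state(): the state, without advancing time (a new reading comes with each control period).
- imaging.capture(name): name is "side" or "top"; returns (picture, depth): 384x512x3 uint8, red, green, blue; 384x512 float32, m along the optical axis (not along the pixel's ray), 0 where there is no reading.
- imaging.camera_info(name): a dict with "mtx" (3x3 intrinsics, pixels), "world_from_camera" (4x4, takes a point from camera to world coordinates). Camera axes: x right, y up, looking along -z (the intrinsics and any distortion apply to the point x, -y, -z); pixel columns grow to the right and rows downward; lengths in m; the calibration is good to about 2 mm. A picture is of the moment at which its call begins. camera_info takes no time and is no camera call.
- env.finish_job(): hands the job in, once; it reports no verdict.
Trained networks look in the newest picture that a camera, given by its name, has taken for a name from the list of things; names that differ only in an ending like _2 or _b are one class to them, and where a whole thing is asked for, a point or a joint stands for the part that bears it (a point fixed in the world has none). Each returns a list of dicts, best first, with "score" (0 to 1); they miss things now and then, are a little off and sometimes report something else, mostly with a low value. They report only what shows in the picture. A call takes as long as a camera call.
- imaging.search_frame(camera, name): "rect" ([centre column, centre row, width, height] in pixels, round what is visible of it).
- imaging.pinpoint(camera, name): "at" ([row, column] in pixels: a listed point, or the origin of a listed thing).
The state is a dict: "clock": time; "q": joint angles; "qvel": joint speeds; "joint_torque": joint torques, N m; "position": TCP position; "eef_rot": TCP orientation; "contact_force": force on the tool from outside, world axes, zero at the start; "moment": the same for the moment, N m; "grip_width": opening from 0.0 (shut) to 1.0 (fully open).
Only numpy, scipy, OpenCV 4.12 (cv2) and the standard library are available. Lean on these libraries where they do the work, as an engineer would, in place of code of your own. Each camera call takes 0.05 s, during which the arm holds its last target.

### The job

On the jeweller's bench, gently slide the work carrier along its guide until it is fully home against the red stop of the green press. Then press the red pedal steadily (no ramming) right down to its stop, past the point where the ram meets the rivet and the pedal stiffens, lean on it firmly there with about 20 N for a full second, and let it come all the way back up. The rivet must end fully set and the carrier still home; leave everything else on the bench where it is.

Things in the scene. Friction and masses are not known exactly. Their poses are not given: they have to be found in the camera images.
- press: Fixed green press on a base plate 300 x 320 x 12 mm. Origin: on the bench under the base; x runs along the guide towards the red stop, y to the column, z up. In this frame (mm): guide between two rails 53 apart, tops 22 high, centred on y 70, x -140 to 75; stop face x 75, top 34 high; column x 20 to 80, y 125 to 165; pedal on the other side, y -90 (width 70).
- press_head (a point): Middle of the top of the press head, 202 mm above the bench, at x 50, y 88 mm in the press frame. The head is 56 mm (x) by 100 mm (y) and 60 mm tall and overhangs the guide; the ram guide below it reaches down to 106 mm above the bench.
- carrier: Loose aluminium carrier 140 x 50 x 12 mm, on the base plate between the rails (1.5 mm play each side), partly drawn out. Origin: centre of its underside, x to the stop. Blue upright tab 14 x 40 mm at its near (-x) end, top 46 mm above the underside; brass plate on the far part (top 16 mm up), rivet at x +45 mm. When home its origin is at x 5, y 70 mm in the press frame.
- carrier_tab (a point): Point on the outer (-x) face of the carrier's blue tab, mid-width, 36 mm above the carrier's underside: the place to push, towards carrier +x.
- rivet_head (a point): Centre of the top of the copper rivet's head, a disc 14 mm across and 3 mm thick, standing 6 to 8 mm proud of the brass plate at the start.
- rivet (a joint): How far the rivet is pressed in (m): starts at 0 to 0.002, fully set at 0.008. It is a tight fit and yields slowly.
- ram_face (a point): Centre of the lower face of the 18 mm steel ram, under the head at x = 50, y = 70 mm in the press frame; 46 mm above the bench at rest, it goes down 15 mm with the pedal.
- pedal_end (a point): Middle of the upper face of the steel pedal lever under its red pad, 200 mm from the hinge (which runs along y, at x 110, z 34 mm in the press frame), about 88 mm above the bench when up. The pad, 84 mm (x) x 64 mm (y) x 9 mm, is centred over this point on a stem whose height is adjusted differently each time: its top lies 10 to 32 mm above this point. Find it by touch.
- pedal (a joint): Pedal angle (rad): 0 up, near 0.20 at its stop; the near end goes down; a spring returns it. It needs about 5 to 8 N at the pad, some 5 N more with slow yielding while the ram pushes the rivet, then it stops solidly.
- rivet_tin: Bystander: small open steel tin 40 x 40 x 18 mm with spare rivets, on the press base between pedal and guide. Origin: centre of underside.
- pliers: Bystander: pliers with yellow handles, 130 mm long, 12 mm high, beside the pedal. Origin: on the bench under the middle.
- wax_jar: Bystander: small glass cup, 60 mm wide, 55 mm high, beside the column. Origin: centre of underside.
- hammer: Bystander: hammer 220 mm long lying on the right of the bench. Origin: underside.
- mandrel: Bystander: upright tapered steel mandrel, 68 mm wide at the foot, 170 mm high. Origin: centre of underside.
- pen_jar: Bystander: glass jar of coloured pens, 68 mm wide, 165 mm high. Origin: centre of underside.
- polish_tin: Bystander: round metal tin 70 mm wide, 60 mm high. Origin: centre of underside.

How it is judged:
By the outcome, as a careful person would: the job done as asked, in the order asked, and still so for the second after the job is handed in, with the robot touching nothing.
It also fails if it takes over 67 s, if anything falls off the work surface, if the arm or the gripper's body presses on something with over 40 N, if the wrist force passes 120 N, or if a joint passes its speed limit or range.

## Working session

There is one attempt and no reset: what is moved stays moved. The work goes in short steps, Python scripts to look and compute and a shell command to move; the robot and the scene stay as the last step left them, time stands still between calls to the robot, and variables do not carry over. Pictures are saved under pics/ and viewed, and the job is handed in when it is done.

```bash
ls; mkdir -p pics
cat > h.py <<'E'
import numpy as np, cv2
from plant import env, imaging
def cap(n,fn):
    p,d=imaging.capture(n); cv2.imwrite('pics/'+fn,p[:,:,::-1]); return p,d
def w(cam,r,c,depth):
    i=imaging.camera_info(cam); K=np.array(i['mtx']);T=np.array(i['world_from_camera'])
    x=(c-K[0,2])/K[0,0]*depth; y=(r-K[1,2])/K[1,1]*depth
    return (T@np.array([x,-y,-depth,1]))[:3]
def ray_z(cam,r,c,z):
    a=w(cam,r,c,0.1);b=w(cam,r,c,1.0); t=(z-a[2])/(b[2]-a[2]); return a+t*(b-a)
E
python3 - <<'E'
from h import *
s=env.get_state(); print(s)
for n in ['top','side']:
    p,d=cap(n,n+'0.png'); np.save('d_'+n,d); i=imaging.camera_info(n); print(i)
E
```

```text
pics
{'clock': 0.0, 'q': array([ 1.09696529e+00,  3.20296485e-01,  1.56567213e+00, -9.76059754e-06,
        1.25740288e+00, -1.99962900e-02]), 'qvel': array([-1.58051168e-03, -1.24931684e-03,  6.67455115e-05, -7.11551260e-04,
        1.04999719e-03, -1.00720920e-03]), 'joint_torque': array([-4.51095202e-04, -4.12480116e+01, -2.31975496e+01,  7.29323085e-02,
        4.56687680e-02, -1.24244866e-04]), 'position': array([0.25186418, 0.51635584, 0.22112032]), 'eef_rot': array([-3.14156636e+00,  1.77867160e-03,  1.11696462e+00]), 'contact_force': array([ 0.03959776, -0.94635792, -0.72436234]), 'moment': array([-0.0502053 , -0.03315456,  0.00837495]), 'grip_width': 0.999497261638089}
{'mtx': array([[386.19532814,   0.        , 254.71279483],
       [  0.        , 386.19532814, 188.47837325],
       [  0.        ,   0.        ,   1.        ]]), 'world_from_camera': array([[-9.83598364e-03,  9.78260885e-01, -2.07144620e-01,
         3.67867109e-01],
       [-9.99950918e-01, -9.37622230e-03,  3.20119025e-03,
         1.23296488e-02],
       [ 1.18936520e-03,  2.07165940e-01,  9.78305095e-01,
         1.30674521e+00],
       [ 0.00000000e+00,  0.00000000e+00,  0.00000000e+00,
         1.00000000e+00]])}
{'mtx': array([[347.56020607,   0.        , 249.35077729],
       [  0.        , 347.56020607, 198.09828225],
       [  0.        ,   0.        ,   1.        ]]), 'world_from_camera': array([[ 0.66603117,  0.57193204, -0.47884886, -0.01172545],
       [-0.74584671,  0.50138604, -0.43854843, -0.5923168 ],
       [-0.01073176,  0.64923477,  0.76051236,  1.16416965],
       [ 0.        ,  0.        ,  0.        ,  1.        ]])}
```

View pics/top0.png

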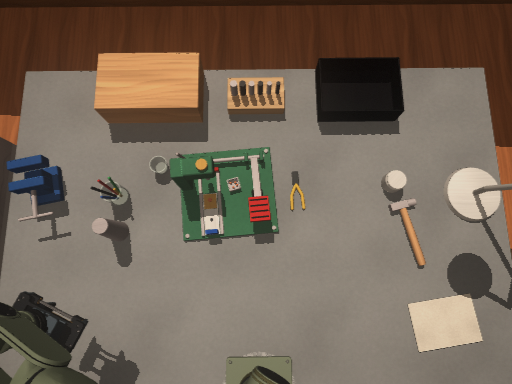

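View pics/side0.png

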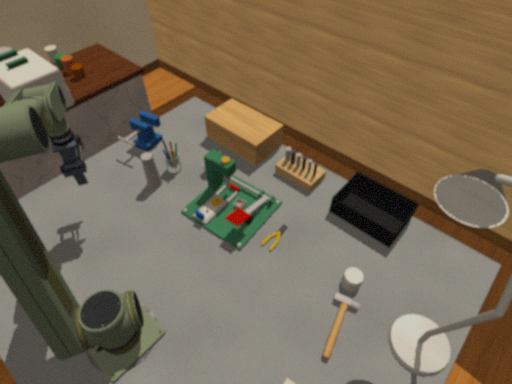

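Run:
```python
from h import *
for cam in ['top','side']:
    d=np.load(f'd_{cam}.npy')
    for n in ['press','press_head','carrier','carrier_tab','rivet_head','pedal_end','rivet_tin','wax_jar','pliers']:
        r=imaging.pinpoint(cam,n)
        for k in r[:2]:
            rr,cc=k['at']; dd=d[min(383,max(0,int(round(rr)))),min(511,max(0,int(round(cc))))]
            print(cam,n,np.round(k['at'],1),round(k['score'],2),round(float(dd),3),np.round(w(cam,rr,cc,dd),3))
```

```text
top press [190.4 228.4] 0.73 1.319 [0.636 0.098 0.015]
top press_head [168.6 191.8] 0.87 1.138 [0.663 0.194 0.205]
top carrier [215.5 209.6] 0.9 1.293 [0.549 0.16  0.023]
top carrier_tab [231.9 214.1] 0.81 1.248 [0.49  0.141 0.057]
top pedal_end [209.7 261.3] 0.88 1.211 [ 0.553 -0.012  0.109]
top rivet_tin [183.9 231.9] 0.64 1.324 [0.658 0.086 0.015]
top wax_jar [164.8 160.3] 0.81 1.349 [0.732 0.337 0.004]
top pliers [190.6 298.7] 0.72 1.326 [ 0.634 -0.143  0.008]
side press [208.6 237.2] 0.88 1.369 [0.588 0.023 0.097]
side press_head [162.2 214.8] 0.57 1.389 [0.644 0.192 0.202]
side carrier [211.  207.6] 0.83 1.454 [0.537 0.149 0.025]
side carrier [202.6 238.1] 0.67 1.495 [0.661 0.089 0.015]
side carrier_tab [206.3 235.2] 0.69 1.471 [0.633 0.08  0.024]
side carrier_tab [214.6 196.6] 0.67 1.413 [0.484 0.154 0.048]
side rivet_head [217.1 197.3] 0.21 1.423 [0.483 0.151 0.034]
side pedal_end [216.5 236. ] 0.97 1.339 [ 0.555 -0.002  0.1  ]
side rivet_tin [204.2 238.4] 0.62 1.497 [0.659 0.086 0.009]
side wax_jar [167.4 212.3] 0.59 1.43 [0.644 0.212 0.16 ]
side pliers [229.5 275.9] 0.67 1.418 [ 0.666 -0.115  0.001]
```

Run:
```python
from h import *
p=cv2.imread('pics/top0.png'); d=np.load('d_top.npy')
c=p[140:250,150:310]; cv2.imwrite('pics/crop.png',cv2.resize(c,None,fx=5,fy=5,interpolation=cv2.INTER_CUBIC))
i=imaging.camera_info('top');K=i['mtx'];T=i['world_from_camera']
R,C=np.mgrid[0:384,0:512]
P=np.stack([(C-K[0,2])/K[0,0]*d,-(R-K[1,2])/K[1,1]*d,-d,np.ones_like(d)],-1)@T.T
P=P[...,:3]; np.save('P',P)
hsv=cv2.cvtColor(p,cv2.COLOR_BGR2HSV)
g=(hsv[...,0]>60)&(hsv[...,0]<95)&(hsv[...,1]>90)&(R>135)&(R<250)&(C>150)&(C<310)
m=g&(P[...,2]<0.03)
# bench z
b=(R>240)&(R<330)&(C>200)&(C<380)&(d>0)
print('bench z',np.median(P[b][:,2][P[b][:,2]<0.03]), 'plate z',np.median(P[m][:,2]))
# dilate mask by filling hull, minAreaRect with ray->z=.012
pts=np.array([ray_z('top',r,c,0.012)[:2] for r,c in zip(*np.where(m))])
rect=cv2.minAreaRect((pts*1000).astype(np.float32)); print(rect, cv2.boxPoints(rect))
# red pedal pad
red=((hsv[...,0]<8)|(hsv[...,0]>172))&(hsv[...,1]>150)&(hsv[...,2]>90)&(R>185)&(R<230)&(C>240)&(C<280)
print('pad',np.median(P[red],0),P[red].min(0),P[red].max(0),red.sum())
ptr=P[red][:,:2];print(cv2.minAreaRect((ptr*1000).astype(np.float32)))
blue=(hsv[...,0]>100)&(hsv[...,0]<130)&(hsv[...,1]>150)&(R>220)&(R<245)&(C>195)&(C<230)
print('tab',np.median(P[blue],0),P[blue].min(0),P[blue].max(0),blue.sum())
hd=(P[...,2]>0.19)&(P[...,2]<0.21)&(R>135)&(R<250)&(C>150)&(C<310)
print('head',cv2.minAreaRect((P[hd][:,:2]*1000).astype(np.float32)),np.median(P[hd],0))
```

```text
bench z -0.000122479472772552 plate z 0.011862462495962012Traceback (most recent call last):
  File "<stdin>", line 15, in <module>
  File "h.py", line 10, in ray_z
    a=w(cam,r,c,0.1);b=w(cam,r,c,1.0); t=(z-a[2])/(b[2]-a[2]); return a+t*(b-a)
                       ~^^^^^^^^^^^^^
  File "h.py", line 6, in w
    i=imaging.camera_info(cam); K=np.array(i['mtx']);T=np.array(i['world_from_camera'])
ValueError: time passes only in moves, steps and waits
```

View pics/crop.png

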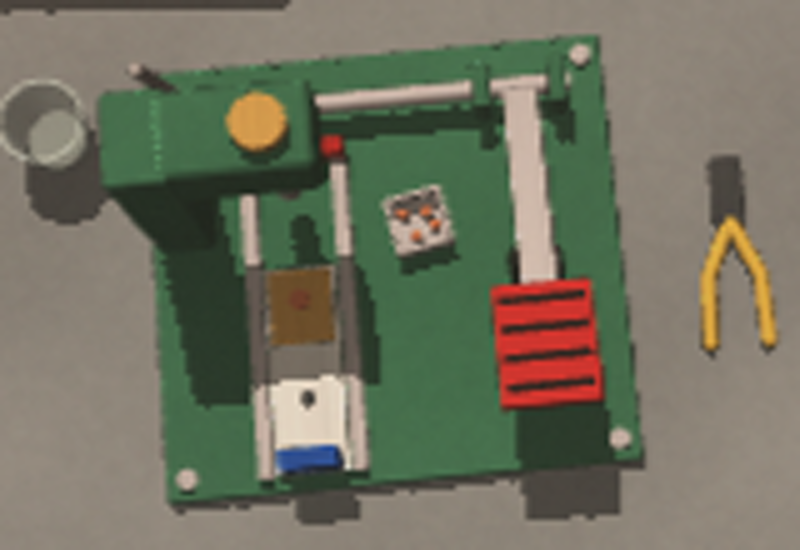

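```bash
cat > h.py <<'E'
import numpy as np, cv2
from plant import env, imaging
_c={}
def inf(n):
    if n not in _c:
        i=imaging.camera_info(n); _c[n]=(np.array(i['mtx']),np.array(i['world_from_camera']))
    return _c[n]
def cap(n,fn):
    p,d=imaging.capture(n); cv2.imwrite('pics/'+fn,p[:,:,::-1]); return p,d
def w(cam,r,c,depth):
    K,T=inf(cam)
    x=(c-K[0,2])/K[0,0]*depth; y=(r-K[1,2])/K[1,1]*depth
    return (T@np.array([x,-y,-depth,1]))[:3]
def ray_z(cam,r,c,z):
    a=w(cam,r,c,0.1);b=w(cam,r,c,1.0); t=(z-a[2])/(b[2]-a[2]); return a+t*(b-a)
def cloud(cam,d):
    K,T=inf(cam); R,C=np.mgrid[0:384,0:512]
    P=np.stack([(C-K[0,2])/K[0,0]*d,-(R-K[1,2])/K[1,1]*d,-d,np.ones_like(d)],-1)@T.T
    return P[...,:3]
R,C=np.mgrid[0:384,0:512]
E
cat > a.py <<'E'
from h import *
p=cv2.imread('pics/top0.png'); d=np.load('d_top.npy'); P=cloud('top',d)
hsv=cv2.cvtColor(p,cv2.COLOR_BGR2HSV)
g=(hsv[...,0]>60)&(hsv[...,0]<95)&(hsv[...,1]>90)&(R>135)&(R<250)&(C>150)&(C<310)
m=g&(P[...,2]<0.03)
pts=np.array([ray_z('top',r,c,0.012)[:2] for r,c in zip(*np.where(m))])
rect=cv2.minAreaRect((pts*1000).astype(np.float32)); print(rect, cv2.boxPoints(rect))
red=((hsv[...,0]<8)|(hsv[...,0]>172))&(hsv[...,1]>150)&(hsv[...,2]>90)&(R>185)&(R<230)&(C>240)&(C<280)
print('pad',np.median(P[red],0),P[red].min(0),P[red].max(0),red.sum())
print(cv2.minAreaRect((P[red][:,:2]*1000).astype(np.float32)))
blue=(hsv[...,0]>100)&(hsv[...,0]<130)&(hsv[...,1]>150)&(R>220)&(R<245)&(C>195)&(C<230)
print('tab',np.median(P[blue],0),P[blue].min(0),P[blue].max(0),blue.sum())
hd=(P[...,2]>0.19)&(P[...,2]<0.21)&(R>135)&(R<250)&(C>150)&(C<310)
print('head',cv2.minAreaRect((P[hd][:,:2]*1000).astype(np.float32)),np.median(P[hd],0))
E
python3 a.py
```

```text
((630.248291015625, 101.34593200683594), (294.75311279296875, 313.09759521484375), 4.886383533477783) [[470.0725   244.77219 ]
 [496.7422   -67.187454]
 [790.4241   -42.080322]
 [763.7544   269.87933 ]]
pad [ 0.55923353 -0.00427509  0.10431981] [ 0.51789714 -0.04268298  0.00921839] [0.60197689 0.03016477 0.11746524] 414
((559.876220703125, -6.981773376464844), (80.48311614990234, 69.45276641845703), 4.746821403503418)
tab [0.49338114 0.15086728 0.05718267] [0.48689473 0.13468078 0.05131515] [0.49970619 0.16767012 0.06169278] 39
head ((671.491943359375, 198.20529174804688), (58.941158294677734, 127.99823760986328), 4.88083028793335) [0.66793837 0.20689601 0.20161315]
```

```bash
python3 -m creep '[[-0.337,0.437,0,-0.515],[-0.337,0.437,0,-0.515],[-0.337,0.437,0,-0.515],[-0.337,0.437,0,-0.515],[-0.337,0.437,0,-0.515],[-0.337,0.437,0,-0.515],[-0.337,0.437,0,-0.515],[-0.337,0.437,0,-0.515],[-0.337,0.437,0,-0.515],[-0.337,0.437,0,-0.515],[-0.337,0.437,0,-0.515],[-0.337,0.437,0,-0.515]]' 1
```

```text
clock: 2.0
position: [0.4367, 0.144, 0.222]
eef_rot: [3.141, -0.0, 1.651]
contact_force: [-0.1, 0.8, 0.8]
grip_width: 0.156
```

Run:
```python
from h import *
s=env.get_state(); print(s['clock'],s['position'],s['eef_rot'],s['contact_force'],s['qvel'])
p,d=cap('top','top1.png'); np.save('d_top1',d)
cv2.imwrite('pics/crop1.png',cv2.resize(cv2.imread('pics/top1.png')[140:300,150:310],None,fx=3.7,fy=3.7,interpolation=cv2.INTER_CUBIC))
```

```text
2.0 [0.43671903 0.14404179 0.22204281] [ 3.14126058e+00 -1.05038212e-04  1.65143541e+00] [-0.10365965  0.84464126  0.78414749] [ 0.06744234 -0.00269218  0.00731656  0.02871543  0.00388422  0.02514458]
```

View pics/crop1.png

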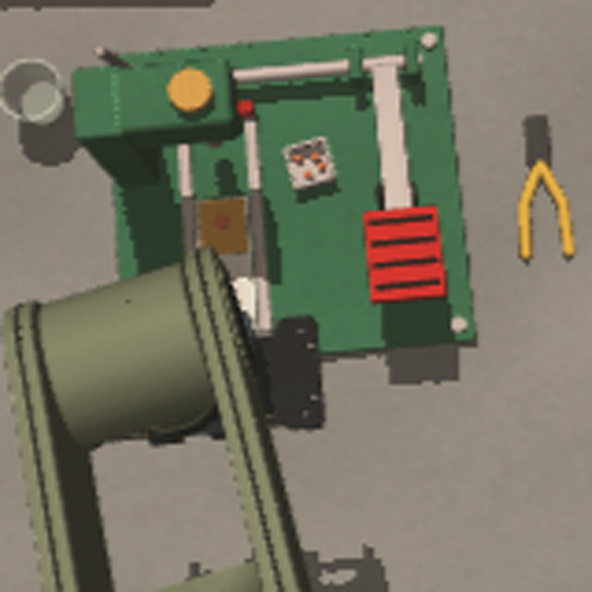

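Run:
```python
from h import *
s=env.get_state(); print(s['q'])
d=np.load('d_top1.npy');P=cloud('top',d)
O=np.array([.631,.092]);a=np.deg2rad(4.88);ex=np.array([np.cos(a),np.sin(a)]);ey=np.array([-ex[1],ex[0]])
L=np.stack([(P[...,:2]-O)@ex,(P[...,:2]-O)@ey,P[...,2]],-1)
m=(P[...,2]>.21)&(R>190)&(C>130)&(C<260)&(d>0)
for x0 in np.arange(-.26,0,.02):
    k=m&(L[...,0]>x0)&(L[...,0]<x0+.02)
    if k.any(): print(round(x0,2),k.sum(),'z',L[k][:,2].min().round(3),L[k][:,2].max().round(3),'y',L[k][:,1].min().round(3),L[k][:,1].max().round(3))
t=np.array(s['position']); print('tcp local',(t[:2]-O)@ex,(t[:2]-O)@ey)
```

```text
[ 2.96551940e-01  1.37388069e-01  1.81031625e+00  9.10087203e-04
  1.19393721e+00 -1.35726425e+00]
-0.26 349 z 0.523 0.627 y -0.002 0.116
-0.24 681 z 0.296 0.62 y -0.018 0.144
-0.22 898 z 0.302 0.612 y -0.018 0.125
-0.2 835 z 0.326 0.603 y -0.019 0.129
-0.18 745 z 0.31 0.596 y -0.019 0.132
-0.16 252 z 0.305 0.589 y -0.019 0.125
-0.14 4 z 0.542 0.563 y 0.023 0.031
tcp local -0.18974764780731185 0.0699324093222216
```

Run:
```python
from h import *
p,d=cap('side','side1.png'); np.save('d_side1',d)
cv2.imwrite('pics/crop2.png',cv2.resize(cv2.imread('pics/side1.png')[90:270,90:310],None,fx=3.3,fy=3.3,interpolation=cv2.INTER_CUBIC))
```

```text
(no output)
```

View pics/crop2.png

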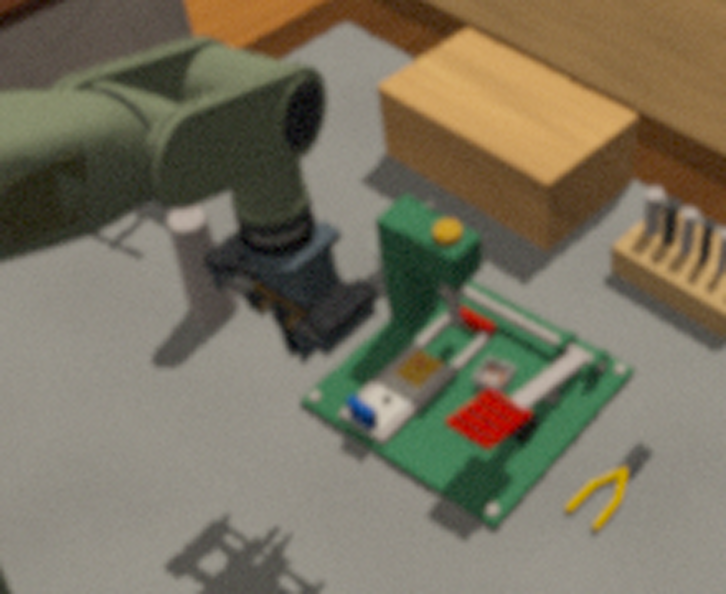

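```bash
python3 -m creep '[[0,0,0.03,0],[0,0,0.07,0],[0,0,0.12,0],[0,0,0.17,0],[0,0,0.205,0],[0,0,0.225,0],[0,0,0.234,0],[0,0,0.2347,0],[0,0.01,0.2347,0],[0,0.017,0.2347,0],[0,0.022,0.2347,0],[0,0.024,0.2347,0]]' 1
```

```text
clock: 3.1
position: [0.4557, 0.148, 0.0471]
eef_rot: [3.138, -0.001, 1.656]
contact_force: [-0.3, 0.5, 0.2]
grip_width: 0.006
```

Run:
```python
from h import *
p,d=cap('side','side2.png')
cv2.imwrite('pics/crop3.png',cv2.resize(cv2.imread('pics/side2.png')[130:260,140:300],None,fx=4.5,fy=4.5,interpolation=cv2.INTER_CUBIC))
```

```text
(no output)
```

View pics/crop3.png

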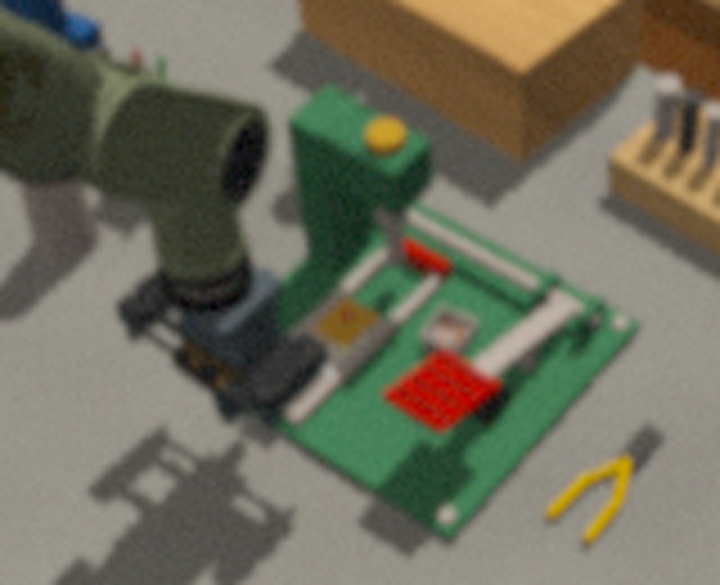

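```bash
python3 -m creep '[[0,0.004,0,0],[0,0.008,0,0],[0,0.011,0,0],[0,0.014,0,0],[0,0.017,0,0],[0,0.02,0,0],[0,0.023,0,0],[0,0.026,0,0],[0,0.029,0,0],[0,0.032,0,0],[0,0.035,0,0],[0,0.038,0,0]]' 1
python3 -c "
from h import *
s=env.get_state();print(s['contact_force'],s['position'])"
```

```text
clock: 4.15
position: [0.4824, 0.1499, 0.0457]
eef_rot: [-3.141, -0.0, 1.656]
contact_force: [-1.5, 0.5, -2.1]
grip_width: 0.007
[-1.52076856  0.51944307 -2.07656742] [0.48238438 0.14994735 0.04573981]
```

```bash
python3 -m creep '[[0,0.003,0,0],[0,0.006,0,0],[0,0.009,0,0],[0,0.012,0,0],[0,0.015,0,0],[0,0.018,0,0],[0,0.021,0,0],[0,0.024,0,0],[0,0.027,0,0],[0,0.03,0,0],[0,0.033,0,0],[0,0.036,0,0]]' 1
python3 - <<'E'
from h import *
s=env.get_state();print(s['contact_force'],s['position'])
p,d=cap('top','top3.png')
cv2.imwrite('pics/crop4.png',cv2.resize(cv2.imread('pics/top3.png')[140:260,150:310],None,fx=5,fy=5,interpolation=cv2.INTER_CUBIC))
E
```

```text
clock: 5.15
position: [0.5093, 0.1523, 0.0459]
eef_rot: [-3.142, -0.0, 1.656]
contact_force: [-1.7, -0.1, -1.0]
grip_width: 0.005
[-1.72578506 -0.10292227 -0.98962727] [0.50927759 0.15228208 0.04592556]
```

View pics/crop4.png

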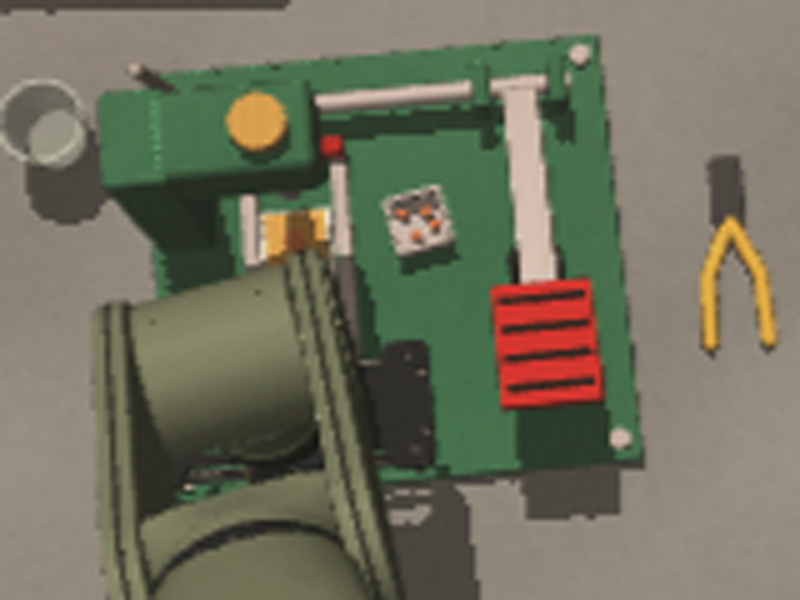

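```bash
python3 -m creep '[[0,0.003,0,0],[0,0.006,0,0],[0,0.009,0,0],[0,0.012,0,0],[0,0.015,0,0],[0,0.018,0,0],[0,0.021,0,0],[0,0.024,0,0],[0,0.027,0,0],[0,0.03,0,0],[0,0.032,0,0],[0,0.034,0,0]]' 1
python3 -m creep '[[0,0.001,0,0],[0,0.002,0,0],[0,0.003,0,0],[0,0.004,0,0],[0,0.005,0,0],[0,0.006,0,0]]' 1
```

```text
clock: 6.2
position: [0.5346, 0.1545, 0.046]
eef_rot: [-3.142, -0.0, 1.656]
contact_force: [-2.5, -0.6, 1.3]
grip_width: 0.005
clock: 6.7
position: [0.539, 0.1548, 0.0459]
eef_rot: [3.142, -0.0, 1.656]
contact_force: [-2.4, 0.1, 1.8]
grip_width: 0.002
```

```bash
python3 -m creep '[[0,0.001,0,0],[0,0.002,0,0],[0,0.003,0,0],[0,0.004,0,0]]' 1
python3 -m creep '[[0,0.001,0,0],[0,0.002,0,0]]' 1
```

```text
clock: 7.03
position: [0.542, 0.1551, 0.0459]
eef_rot: [3.142, -0.0, 1.656]
contact_force: [-3.2, 0.1, 2.3]
grip_width: 0.004
clock: 7.2
position: [0.5436, 0.1552, 0.0459]
eef_rot: [3.141, -0.0, 1.656]
contact_force: [-3.5, 0.5, 2.2]
grip_width: 0.003
```

```bash
python3 -m creep '[[0,0.001,0,0],[0,0.002,0,0]]' 1
python3 -m creep '[[0,0.001,0,0],[0,0.002,0,0]]' 1
```

```text
clock: 7.37
position: [0.5438, 0.1553, 0.0458]
eef_rot: [-3.139, 0.0, 1.656]
contact_force: [-7.1, 0.2, 5.0]
grip_width: 0.003
clock: 7.53
position: [0.5439, 0.1552, 0.0457]
eef_rot: [-3.136, 0.0, 1.656]
contact_force: [-9.1, -0.1, 7.6]
grip_width: 0.005
```

```bash
python3 -m creep '[[0,-0.002,0,0],[0,-0.006,0,0],[0,-0.015,0,0],[0,-0.03,0,0],[0,-0.04,0,0],[0,-0.045,-0.01,0],[0,-0.045,-0.05,0],[0,-0.045,-0.1,0],[0,-0.045,-0.15,0],[0,-0.045,-0.185,0],[0,-0.045,-0.2,0]]' 1
```

```text
clock: 8.45
position: [0.5153, 0.1532, 0.2014]
eef_rot: [3.132, -0.002, 1.656]
contact_force: [1.6, -0.5, 0.3]
grip_width: 0.003
```

```bash
python3 -m creep '[[-0.04,0,0,0],[-0.09,0.01,0,0],[-0.14,0.02,0,0],[-0.18,0.03,0,0],[-0.205,0.04,0,0],[-0.2133,0.05,0,0],[-0.2133,0.05,0,0],[-0.2133,0.05,0,0]]' 1
python3 - <<'E'
from h import *
s=env.get_state();print(s['contact_force'],s['position'],s['clock'])
O=np.array([.631,.092]);a=np.deg2rad(4.88);ex=np.array([np.cos(a),np.sin(a)]);ey=np.array([-ex[1],ex[0]])
t=np.array(s['position'])[:2]-O;print(t@ex,t@ey)
for n in ['top','side']:
  p,d=cap(n,n+'4.png');np.save(f'd_{n}4',d)
a=cv2.resize(cv2.imread('pics/top4.png')[140:250,150:310],None,fx=4.5,fy=4.5,interpolation=cv2.INTER_CUBIC)
cv2.imwrite('pics/crop5.png',a)
cv2.imwrite('pics/crop6.png',cv2.resize(cv2.imread('pics/side4.png')[130:260,150:310],None,fx=4.5,fy=4.5,interpolation=cv2.INTER_CUBIC))
E
```

```text
clock: 9.12
position: [0.564, -0.003, 0.196]
eef_rot: [3.141, -0.001, 1.656]
contact_force: [-0.1, 0.1, 0.1]
grip_width: 0.007
[-0.1388558   0.0769227   0.14230245] [ 0.56398294 -0.00299311  0.19603338] 9.1167
-0.07485511238896549 -0.08894768042303275
```

View pics/crop5.png

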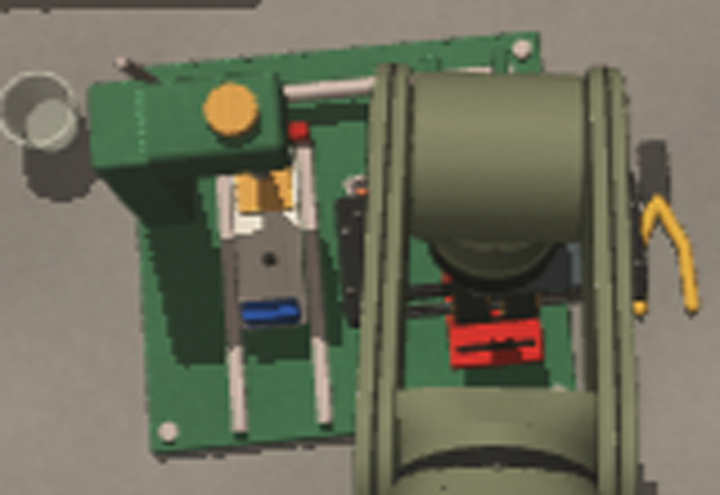

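View pics/crop6.png

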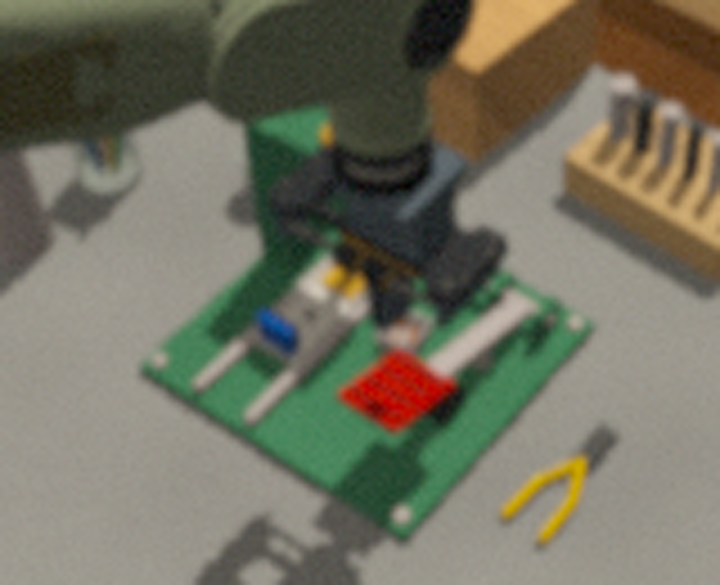

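Run:
```python
from h import *
O=np.array([.631,.092]);a=np.deg2rad(4.88);ex=np.array([np.cos(a),np.sin(a)]);ey=np.array([-ex[1],ex[0]])
def loc(P): return np.stack([(P[...,:2]-O)@ex,(P[...,:2]-O)@ey,P[...,2]],-1)
for f in ['0','4']:
    p=cv2.imread(f'pics/top{f}.png');hsv=cv2.cvtColor(p,cv2.COLOR_BGR2HSV)
    b=(hsv[...,0]>100)&(hsv[...,0]<130)&(hsv[...,1]>150)&(R>195)&(R<245)&(C>195)&(C<230)
    r,c=R[b].mean(),C[b].mean(); print('tab',f,loc(ray_z('top',r,c,.058)),b.sum())
for n,f in [('top','0'),('side','0'),('side','4')]:
    p=cv2.imread(f'pics/{n}{f}.png');hsv=cv2.cvtColor(p,cv2.COLOR_BGR2HSV)
    d=np.load(f'd_{n}.npy' if f=='0' else f'd_{n}{f}.npy');L=loc(cloud(n,d))
    b=((hsv[...,0]<8)|(hsv[...,0]>172))&(hsv[...,1]>150)&(L[...,0]>-.125)&(L[...,0]<-.03)&(L[...,1]>-.13)&(L[...,1]<-.05)&(L[...,2]>.07)
    q=L[b]; A=np.c_[q[:,0]+.077,np.ones(len(q))]; k=np.linalg.lstsq(A,q[:,2],rcond=None)[0]
    print(n,f,len(q),'center',q.mean(0).round(4),'slope,z',k,'xr',np.percentile(q[:,0],[2,98]))
```

```text
tab 0 [-0.13225479  0.07004107  0.058     ] 39
tab 4 [-0.06080708  0.06975247  0.058     ] 25
top 0 416 center [-0.0806 -0.0891  0.104 ] slope,z [-0.24846319  0.10306117] xr [-0.11885221 -0.04048255]
side 0 243 center [-0.0817 -0.0956  0.1041] slope,z [-0.26660242  0.10289148] xr [-0.1203168  -0.04141594]
side 4 243 center [-0.0818 -0.0954  0.1041] slope,z [-0.25694572  0.10288979] xr [-0.11978592 -0.04271317]
```

```bash
python3 -m creep '[[0,0.006,0.01,0],[0,0.013,0.03,0],[0,0.014,0.05,0],[0,0.014,0.07,0],[0,0.014,0.085,0],[0,0.014,0.093,0],[0,0.014,0.097,0],[0,0.014,0.099,0],[0,0.014,0.1,0],[0,0.014,0.1,0]]' 1
python3 -m creep '[[0,0,0.001,0],[0,0,0.002,0],[0,0,0.003,0],[0,0,0.004,0]]' 1
```

```text
clock: 10.05
position: [0.5747, -0.0025, 0.1214]
eef_rot: [3.14, 0.0, 1.657]
contact_force: [0.3, 0.4, 0.4]
grip_width: 0.004
clock: 10.38
position: [0.5744, -0.0028, 0.1181]
eef_rot: [3.141, -0.0, 1.656]
contact_force: [-0.2, 0.2, -0.5]
grip_width: 0.002
```

```bash
for i in 1; do python3 -m creep '[[0,0,0.001,0],[0,0,0.002,0],[0,0,0.003,0],[0,0,0.004,0]]' 1; done
python3 -m creep '[[0,0,0.001,0],[0,0,0.002,0],[0,0,0.003,0]]' 1
```

```text
clock: 10.72
position: [0.5743, -0.0027, 0.1148]
eef_rot: [3.142, -0.0, 1.656]
contact_force: [0.2, -0.3, 0.1]
grip_width: 0.002
clock: 10.97
position: [0.5743, -0.0027, 0.1126]
eef_rot: [3.142, -0.0, 1.656]
contact_force: [-1.7, -0.2, 0.3]
grip_width: 0.006
```

```bash
python3 -m creep '[[0,0,0.001,0],[0,0,0.002,0],[0,0,0.003,0]]' 1
python3 -m creep '[[0,0,0.001,0],[0,0,0.002,0],[0,0,0.003,0]]' 1
```

```text
clock: 11.22
position: [0.5742, -0.0027, 0.1106]
eef_rot: [-3.141, -0.0, 1.656]
contact_force: [-0.9, 0.0, 2.6]
grip_width: 0.004
clock: 11.47
position: [0.5742, -0.0027, 0.1082]
eef_rot: [3.142, -0.0, 1.656]
contact_force: [-2.0, -0.1, 3.5]
grip_width: 0.002
```

```bash
python3 -m creep '[[0,-0.0005,0.002,0],[0,-0.001,0.004,0],[0,-0.0016,0.006,0],[0,-0.0022,0.008,0],[0,-0.0028,0.01,0],[0,-0.0034,0.012,0],[0,-0.004,0.014,0],[0,-0.0045,0.016,0],[0,-0.005,0.018,0],[0,-0.0055,0.02,0],[0,-0.006,0.022,0],[0,-0.0065,0.024,0]]' 1
python3 -m creep '[[0,-0.0004,0.0015,0],[0,-0.0008,0.003,0],[0,-0.0012,0.0045,0],[0,-0.0016,0.006,0]]' 1
```

```text
clock: 12.47
position: [0.5692, -0.0032, 0.0902]
eef_rot: [-3.141, -0.0, 1.656]
contact_force: [-4.0, -0.8, 6.4]
grip_width: 0.008
clock: 12.8
position: [0.5684, -0.0033, 0.0865]
eef_rot: [3.141, -0.0, 1.656]
contact_force: [-3.3, -0.0, 9.5]
grip_width: 0.005
```

```bash
python3 -m creep '[[0,-0.0002,0.001,0],[0,-0.0004,0.002,0],[0,-0.0006,0.003,0],[0,-0.0008,0.004,0],[0,-0.001,0.005,0],[0,-0.0012,0.006,0]]' 1
python3 -m creep '[[0,-0.0002,0.001,0],[0,-0.0004,0.002,0],[0,-0.0006,0.003,0],[0,-0.0008,0.004,0],[0,-0.001,0.005,0],[0,-0.0012,0.006,0]]' 1
```

```text
clock: 13.3
position: [0.5674, -0.0033, 0.0821]
eef_rot: [3.141, 0.0, 1.656]
contact_force: [-4.3, -0.8, 12.1]
grip_width: 0.0
clock: 13.8
position: [0.5666, -0.0034, 0.0777]
eef_rot: [3.141, 0.0, 1.656]
contact_force: [-2.9, -0.7, 11.9]
grip_width: 0.006
```

```bash
python3 -m creep '[[0,-0.0002,0.001,0],[0,-0.0004,0.002,0],[0,-0.0006,0.003,0],[0,-0.0008,0.004,0],[0,-0.001,0.005,0],[0,-0.001,0.006,0]]' 1
python3 -m creep '[[0,0,0.001,0],[0,0,0.002,0]]' 1
```

```text
clock: 14.3
position: [0.5658, -0.0035, 0.0733]
eef_rot: [3.141, 0.0, 1.656]
contact_force: [-4.4, -0.7, 11.6]
grip_width: 0.004
clock: 14.47
position: [0.5657, -0.0035, 0.0723]
eef_rot: [3.141, 0.0, 1.656]
contact_force: [-5.6, -0.6, 20.4]
grip_width: 0.005
```

```bash
python3 -m creep '[[0,0,0,0],[0,0,0,0]]' 1
```

```text
clock: 14.63
position: [0.5657, -0.0035, 0.0724]
eef_rot: [3.141, 0.0, 1.656]
contact_force: [-5.0, 0.1, 15.6]
grip_width: 0.007
```

```bash
python3 -m creep '[[0,0,0.001,0],[0,0,0.001,0]]' 1
```

```text
clock: 14.8
position: [0.5657, -0.0035, 0.0722]
eef_rot: [3.141, 0.0, 1.656]
contact_force: [-6.5, -0.3, 19.9]
grip_width: 0.004
```

```bash
python3 -m creep '[[0,0,0.0003,0],[0,0,0.0005,0],[0,0,0.0005,0],[0,0,0.0005,0]]' 1
python3 -m creep '[[0,0,0,0],[0,0,0,0],[0,0,0,0],[0,0,0,0],[0,0,0,0],[0,0,0,0]]' 1
```

```text
clock: 15.13
position: [0.5657, -0.0035, 0.0722]
eef_rot: [3.141, 0.0, 1.656]
contact_force: [-6.6, -0.2, 20.5]
grip_width: 0.005
clock: 15.63
position: [0.5657, -0.0035, 0.0721]
eef_rot: [3.141, 0.0, 1.656]
contact_force: [-7.3, 0.1, 20.9]
grip_width: 0.006
```

```bash
python3 -m creep '[[0,0,0,0],[0,0,0,0],[0,0,0,0],[0,0,0,0],[0,0,0,0],[0,0,0,0],[0,0,0,0],[0,0,0,0],[0,0,0,0],[0,0,0,0],[0,0,0,0],[0,0,0,0]]' 1
python3 - <<'E'
from h import *
p,d=cap('side','side5.png');np.save('d_side5',d)
cv2.imwrite('pics/crop7.png',cv2.resize(cv2.imread('pics/side5.png')[130:260,150:310],None,fx=4.5,fy=4.5,interpolation=cv2.INTER_CUBIC))
print(env.get_state()['contact_force'],env.get_state()['clock'])
E
```

```text
clock: 16.63
position: [0.5657, -0.0035, 0.0722]
eef_rot: [3.141, 0.0, 1.656]
contact_force: [-7.2, -0.8, 21.9]
grip_width: 0.004
[-5.43241568  0.10877403 21.26795581] 16.6833
```

View pics/crop7.png

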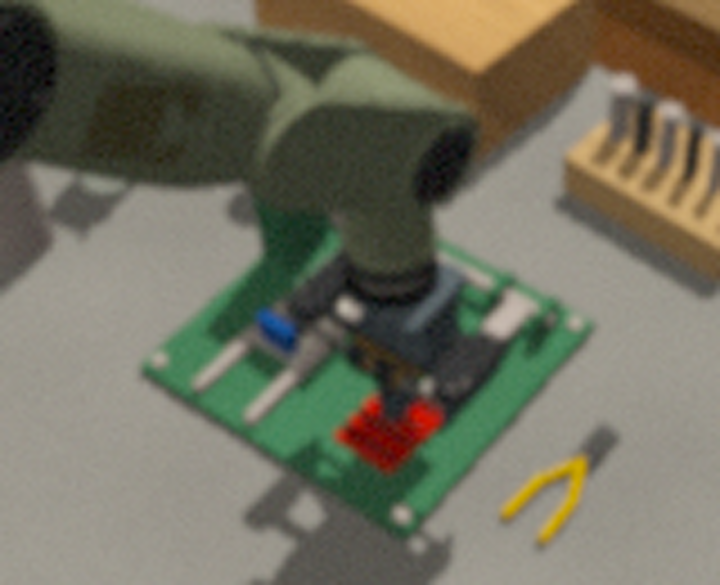

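```bash
python3 -m creep '[[0,0,-0.003,0],[0,0.001,-0.007,0],[0,0.002,-0.011,0],[0,0.003,-0.016,0],[0,0.004,-0.021,0],[0,0.005,-0.026,0],[0,0.006,-0.031,0],[0,0.008,-0.037,0],[0,0.009,-0.043,0],[0,0.01,-0.049,0],[0,0.011,-0.055,0],[0,0.012,-0.061,0]]' 1
python3 -m creep '[[0,0,-0.005,0],[0,0,-0.01,0],[0,0,-0.03,0],[0,0,-0.06,0],[0,0,-0.1,0],[0,0,-0.14,0],[0,0,-0.16,0],[0,0,-0.17,0]]' 1
```

```text
clock: 17.68
position: [0.5753, -0.0026, 0.1155]
eef_rot: [3.141, -0.0, 1.656]
contact_force: [0.0, 0.1, -0.5]
grip_width: 0.007
clock: 18.35
position: [0.5756, -0.0027, 0.2456]
eef_rot: [3.137, 0.0, 1.656]
contact_force: [0.3, -0.1, 0.2]
grip_width: 0.007
```

```bash
python3 -m creep '[[0,-0.04,-0.01,0],[0,-0.09,-0.02,0],[0,-0.14,-0.03,0],[-0.04,-0.19,-0.03,0],[-0.09,-0.22,-0.03,0],[-0.14,-0.24,-0.03,0],[-0.19,-0.24,-0.03,0],[-0.22,-0.24,-0.03,0],[-0.24,-0.24,-0.03,0],[-0.24,-0.24,-0.03,0]]' 1
cat > b.py <<'E'
from h import *
s=env.get_state();print(s['clock'],s['position'])
O=np.array([.631,.092]);a=np.deg2rad(4.88);ex=np.array([np.cos(a),np.sin(a)]);ey=np.array([-ex[1],ex[0]])
def loc(P): return np.stack([(P[...,:2]-O)@ex,(P[...,:2]-O)@ey,P[...,2]],-1)
for n in ['top','side']:
  p,d=cap(n,n+'6.png');np.save(f'd_{n}6',d)
cv2.imwrite('pics/crop8.png',cv2.resize(cv2.imread('pics/top6.png')[140:250,150:310],None,fx=5,fy=5,interpolation=cv2.INTER_CUBIC))
cv2.imwrite('pics/crop9.png',cv2.resize(cv2.imread('pics/side6.png')[130:260,150:310],None,fx=5,fy=4.6,interpolation=cv2.INTER_CUBIC))
p0=cv2.imread('pics/top0.png')
for f in ['0','6']:
    p=cv2.imread(f'pics/top{f}.png');hsv=cv2.cvtColor(p,cv2.COLOR_BGR2HSV)
    b=(hsv[...,0]>100)&(hsv[...,0]<130)&(hsv[...,1]>110)&(R>195)&(R<245)&(C>195)&(C<230)
    r,c=R[b].mean(),C[b].mean(); print('tab',f,loc(ray_z('top',r,c,.058)),b.sum(),R[b].min(),R[b].max())
for n,f in [('top','6'),('side','6')]:
    p=cv2.imread(f'pics/{n}{f}.png');hsv=cv2.cvtColor(p,cv2.COLOR_BGR2HSV)
    d=np.load(f'd_{n}{f}.npy');L=loc(cloud(n,d))
    b=((hsv[...,0]<8)|(hsv[...,0]>172))&(hsv[...,1]>150)&(L[...,0]>-.125)&(L[...,0]<-.03)&(L[...,1]>-.13)&(L[...,1]<-.05)&(L[...,2]>.07)
    q=L[b]; print(n,f,len(q),'center',q.mean(0).round(4))
E
python3 b.py
```

```text
clock: 19.18
position: [0.4102, -0.1999, 0.2641]
eef_rot: [-3.14, -0.0, 1.653]
contact_force: [-0.5, 0.5, 0.1]
grip_width: 0.007
19.1833 [ 0.41019358 -0.19987813  0.26412854]
tab 0 [-0.13275926  0.0690868   0.058     ] 47 229 233
tab 6 [-0.05885672  0.06903924  0.058     ] 49 207 211
top 6 417 center [-0.0807 -0.0891  0.104 ]
side 6 28 center [-0.1087 -0.0977  0.1112]
```

View pics/crop8.png

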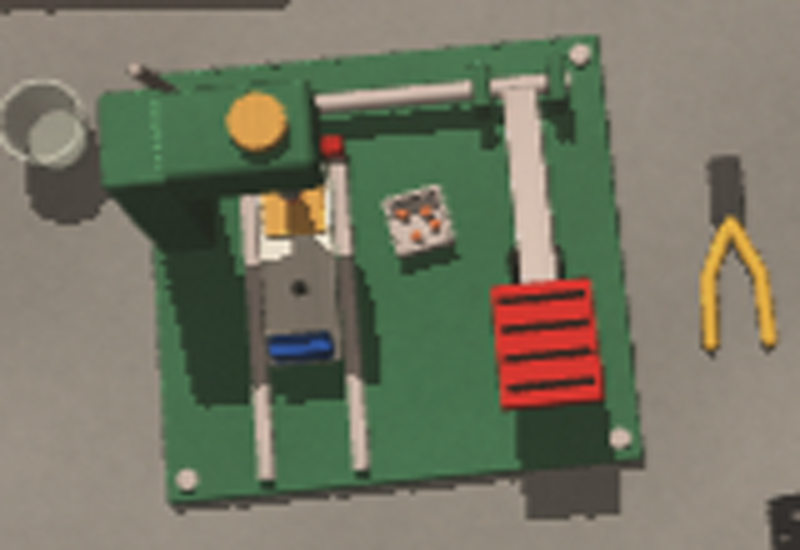

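View pics/crop9.png

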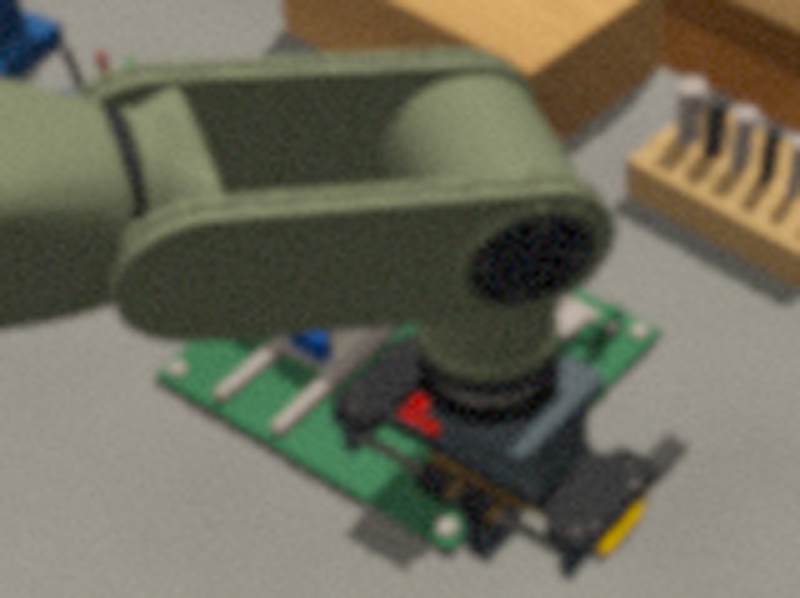

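```bash
python3 -m creep '[[0.03,-0.02,0,0],[0.08,-0.05,0,0],[0.13,-0.09,0,0],[0.18,-0.09,0,0],[0.23,-0.09,0,0],[0.28,-0.09,0,0],[0.33,-0.09,0,0],[0.38,-0.09,0,0],[0.43,-0.09,0,0],[0.48,-0.09,0,0],[0.53,-0.09,0,0],[0.55,-0.09,0,0]]' 1
python3 - <<'E'
from h import *
p,d=cap('side','side7.png')
for f in '07': cv2.imwrite(f'pics/s{f}.png',cv2.resize(cv2.imread(f'pics/side{f}.png')[140:250,170:300],None,fx=3,fy=3,interpolation=cv2.INTER_CUBIC))
cv2.imwrite('pics/cmp.png',np.hstack([cv2.imread('pics/s0.png'),cv2.imread('pics/s7.png')]))
print(imaging.pinpoint('side','rivet_head')[:2],imaging.pinpoint('side','ram_face')[:2])
E
```

```text
clock: 20.28
position: [0.3062, 0.2121, 0.265]
eef_rot: [-3.141, -0.002, 1.662]
contact_force: [0.2, -0.9, -0.4]
grip_width: 0.006
[] [{'at': [189.9, 231.1], 'score': 0.4}]
```

View pics/cmp.png

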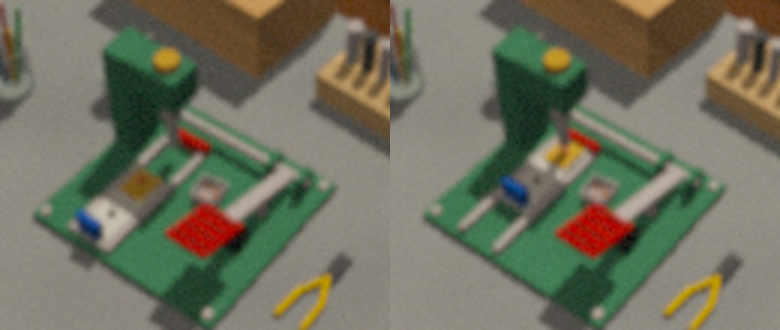

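The before and after side views show the carrier against the red stop, the pedal up, and the tin and pliers where they were. I'm handing the job in.

```bash
python3 -c "
from h import *
print(env.finish_job())"
```

```text
the job is handed in; nothing more can be done
None
```

The job is handed in at about 20 s on the robot's clock. The carrier is home and the pedal was pressed, held and released. I could not check the rivet's depth directly.

- **Carrier:** I pushed the blue tab gently, with about 2–3 N while it slid, until it stopped solidly at about 9 N. The final top picture puts the tab centre at x −58.9 mm in the press frame, against −58 mm expected when home. An earlier picture, with part of the tab hidden, gave −60.8 mm.
- **Pedal press:** I found the pad by touch at about 104 mm above the bench and pressed it along its arc. It needed about 4–6 N at first, then about 12 N once the ram met the rivet. It stopped solidly after about 40 mm of travel, roughly 0.2 rad. I held it there for about 1.9 s at 20–22 N and then let it up smoothly.
- **Pedal return:** The final picture shows the pad back at its starting height of 104 mm.
- **Rivet:** That it is fully set is inferred from the pedal reaching a solid stop after the stiffer stretch. The network did not find the rivet head in the last side picture, and the head of the press hides it from above.
- **Everything else:** The tin, pliers and wax jar look unmoved in the before and after pictures. The arm ended clear of everything. The highest contact force I read was about 22 N vertically, with about 7 N sideways.

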